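# Clamp a bearing block in a cam-lever fixture

## Task

Clamp the aluminium bearing block from the yellow cradle in the blue cam fixture: upright, flat on the base and centred across the jaws, with its two plain end faces (the ones without the bore) against the jaws. The cam lever may have been left anywhere, so free the jaw first if it stands in the way, set the block down without dropping or toppling it, then swing the lever fully home to the back so that the jaw grips. Leave the other things on the bench where they are.

Things in the scene. Friction and masses are not known exactly. Their poses are not given: they have to be found in the camera images.
- block: Aluminium bearing block, 48 mm (its x) x 62 mm (its y) x 60 mm high, 0.42 kg. Origin: centre of its underside, z up. The x faces carry the dark round bore; the plain y faces, 62 mm apart, go against the jaws. In the cradle it can be gripped only across y, between the jaws only across x: put it down on the bench between and regrasp.
- cradle: Fixed yellow plastic cradle in which the block stands at first: floor 92 x 74 mm, 8 mm thick, two walls at x = +-27 to +-41 mm, 66 mm long in y, up to 64 mm above the bench; open at both y ends. Origin: centre of its underside on the bench.
- fixture: Fixed cam fixture. Origin: on the bench under the middle of the clamped block; +x: its back (away from the robot). Steel base plate 110 mm in x, y = -155 to +80 mm, top 12 mm above the bench. Blue fixed jaw 60 mm wide, face at y = +31 mm, top at 70 mm. The sliding jaw comes from -y. With the jaw free, set the block's centre near y = -7 mm; clamping pushes it to y = 0.
- jaw_pad: Black rubber pad (56 mm wide, up to 68 mm above the bench) on the blue sliding jaw, sprung 3 mm. Its face stands 45 mm to the -y side of this body's origin, which lies at fixture y = 0 with the jaw free and moves up to 17 mm to +y as the lever locks.
- lever (a joint): Cam lever about a vertical axis, rad. 0: free, handle slanting to the front (-x) and -y, gap between jaws 76 mm; 1.745: locked, handle slanting to the back (+x) and -y, gap 59 mm without a block. The jaw moves 9.74 mm per rad. It turns anticlockwise seen from above as it grows and stays where it is left (stiff: about 5 N at the handle).
- lever_knob (a point): Red upright round handle at the lever's end, 24 mm diameter, from 45 to 90 mm above the bench. This point: on its axis, 70 mm above the bench, 90 mm from the pivot.
- pivot (a point): Point on the lever's axis, 70 mm above the bench (fixture y = -105 mm).
- clutch_head: Orange and black clutch head, 75x95x74 mm, bystander. Origin under its middle.
- filter_cover: Black air filter cover with a red knob, 74x125x49 mm, bystander. Origin under its middle.
- tape_roll_2: Grey roll of tape, 97 mm across, 48 mm high, bystander. Origin under its middle.
Not all that is in view belongs to the job. There is more than one size of the block; the one meant has the size given above.

How it is judged:
On the way:
1. the block stands upright on the fixture's base between the jaws with the lever not yet locked (x of block in the frame of fixture between -0.014 and 0.014 m and z of block in the frame of fixture between 0.008 and 0.016 m and angle between the y axis of block and the y axis of fixture, either way round below 0.12 rad and angle between block's own z axis and vertical below 0.08 rad and y of block in the frame of fixture between -0.018 and 0.004 m and value of joint lever below 1.2 rad), for 0.2 s.
At the end, for the whole second after the job is handed in: The block is at rest upright (0.08 rad) on the fixture base (8 to 16 mm up), square to the jaws (0.12 rad), origin within 4 mm of fixture y = 0 and 14 mm of fixture x = 0; lever past 1.6 rad; pad pressing on the block with over 6 N (x of block in the frame of fixture between -0.014 and 0.014 m and z of block in the frame of fixture between 0.008 and 0.016 m and angle between the y axis of block and the y axis of fixture, either way round below 0.12 rad and angle between block's own z axis and vertical below 0.08 rad and y of block in the frame of fixture between -0.004 and 0.004 m and value of joint lever above 1.6 rad and contact force between jaw_pad and block above 6 N and linear speed of block below 0.02 m/s); the robot touches nothing.
It fails at once if a bystander (clutch head, filter cover, tape roll) is moved more than 30 mm (distance of any of clutch_head, filter_cover, tape_roll_2 from where it was at the start of the episode above 0.03 m).
It fails at once if the block is tipped over (more than 0.7 rad) (angle between block's own z axis and vertical above 0.7 rad).
It fails at once if the block is dropped into the fixture (faster than 0.5 m/s less than 50 mm above the bench there) (horizontal distance between block and fixture below 0.04 m and z of block in the frame of fixture below 0.05 m and linear speed of block above 0.5 m/s).
It also fails if it takes over 70 s, if anything falls off the work surface, if the arm or the gripper's body presses on something with over 40 N, if the wrist force passes 120 N, or if a joint passes its speed limit or range.

## Robot

A 6-joint arm with a two-finger parallel gripper is mounted at the origin on a cart in front of the work surface, level with it; the furniture and walls round the work are solid. World frame = base frame: x ahead of the robot, y to its left, z up, the work surface at z = 0. Lengths are in m, angles in rad, forces in N, time in s.
With the tool pointing down it reaches from about 0.35 to 0.925 m from the base axis. Payload 6.4 kg.
Tool frame: the origin (TCP) lies midway between the tips of the shut fingers; the grasp point (between the pads) lies 19 mm behind it; z points along the fingers, y is the line along which they close (so a half turn about z gives the same grasp; the last joint's range is limited). The gripper opens to 85 mm and grips with 20 to 120 N. Pads are 22 mm wide; open, the fingers measure 114 mm over their backs; the gripper's body (76 mm by 85 mm) begins 54 mm behind the grasp point. The pads swing forward as they close: fully open they stand 13 mm farther back than shut.
Start: joints at [0.995, 0.245, 1.558, -0, 1.339, -0.174], TCP at [0.254, 0.598, 0.231] pointing down, gripper open.
Joint ranges: [-3.13, 3.13], [-1.02, 2.26], [0.13, 2.54], [-0.95, 4.09], [0.21, 2.88], [-2.74, 2.74]. Speed limits (rad/s): [2.57, 2.57, 3.14, 3.14, 3.14, 3.14].

## Interface

Orientations are given as a unit quaternion [w, x, y, z].
In Python, from cell import arm, vision, job gives the robot as it stands.
- The arm moves only by the tool arm_command, never from a script. Its argument "rows" is a list of rows, each a list of 4 numbers: the shift along the world's x, y, z scaled (see below), then the turn about the world's z scaled (see below). A call has 1 to 20 rows; each row shifts and turns the commanded pose from where the row before left it; what a row does not reach is not made up. The controller multiplies each number of a shift by 4 cm and each number of a turn by 4 degrees. A row lasts 1/8 s, in which the tool goes at most 62.5 mm and 10.7 degrees, less where a joint would pass 70% of its speed; a pose out of reach is approached as far as the arm can. A call with a number of a shift or a turn outside -1 to 1 is refused whole. A call with a gripper value outside its range is refused whole. "jaw" is the opening, from -1 (shut) to 1 (fully open), set as the call begins (left out, the last holds). The fingers move at their own pace and stop on an object; the grip force is fixed at half the most. Time passes only in rows, so rows that do not move let the fingers close. It gives the time, the measured TCP pose, the force, the opening and the grip force at its end, in the units of the state.
- arm.get_obs(): the state, without advancing time (a new reading comes with each control period).
- vision.snapshot(name): name is "side" or "top" or "wrist"; returns (picture, depth): 420x560x3 uint8, blue, green, red; 420x560 float32, m along the optical axis (not along the pixel's ray), 0 where there is no reading.
- vision.camera_params(name): a dict with "fx", "fy", "cx", "cy" (pixels), "R" (3x3) and "t" (3): a world point X has camera coordinates R X + t. Camera axes: x right, y down, z forward; pixel columns grow to the right and rows downward; lengths in m; the calibration is good to about 2 mm. A picture is of the moment at which its call begins: read the wrist's pose just before it. camera_params takes no time and is no camera call; for the wrist camera it gives the pose at the moment of the call.
- job.finish_job(): hands the job in; it is judged then, once.
Trained networks look in the newest picture that a camera, given by its name, has taken for a name from the list of things; names that differ only in an ending like _2 or _b are one class to them, and where a whole thing is asked for, a point or a joint stands for the part that bears it (a point fixed in the world has none). Each returns a list of dicts, best first, with "confidence" (0 to 1); they miss things now and then, are a little off and sometimes report something else, mostly with a low value. They report only what shows in the picture. A call takes as long as a camera call. They do not tell look-alikes from the thing itself.
- vision.outline_of(camera, target): "region" (420x560 bool, what is visible of it).
- vision.place_of(camera, target): "xyz" ([x, y, z] in m, in world coordinates, good to about 4 mm: a listed point, or the origin of a listed thing).
The state is a dict: "time_s": time; "joint_positions": joint angles; "dq": joint speeds; "effort": joint torques, N m; "ee_pos": TCP position; "tcp_rot": TCP orientation; "wrist_force": force on the tool from outside, world axes, zero at the start; "moment": the same for the moment, N m; "grip_width": finger opening in m; "grip_force": force on a finger pad.
Only numpy, scipy, OpenCV 4.12 (cv2) and the standard library are available. Lean on these libraries where they do the work, as an engineer would, in place of code of your own. Each camera call takes 0.05 s, during which the arm holds its last target. There are 200 camera calls.

## Working session

There is one attempt and no reset: what is moved stays moved. The work goes in short steps, Python scripts to look and compute and a tool call to move; the robot and the scene stay as the last step left them, time stands still between calls to the robot, and variables do not carry over. Pictures are saved under pics/ and viewed, at most 10 in all, crops included, and the job is handed in when it is done.

Besides the shell and the picture viewer there is one more tool, called after "Emit:" as name(argument=value, ...), one argument or row to a line, values as JSON. arm_command: Moves the arm, as the interface text tells. Shifts and turns lie within -1 to 1; 1 stands for 4 cm of shift or 4 degrees of turn. Its arguments: {"type":"object","properties":{"rows":{"type":"array","items":{"type":"array","items":{"type":"number","minimum":-1,"maximum":1}}},"jaw":{"type":"number"}},"required":["rows"]}

```bash
mkdir -p pics; ls; cat > h.py <<'E'
import numpy as np, cv2
from cell import arm, vision, job
def cloud(cam,depth):
    p=vision.camera_params(cam); R=np.array(p["R"]);t=np.array(p["t"])
    v,u=np.mgrid[0:420,0:560]
    c=np.stack([(u-p["cx"])/p["fx"]*depth,(v-p["cy"])/p["fy"]*depth,depth],-1)
    w=(c-t)@R
    w[depth==0]=np.nan
    return w
def proj(cam,X):
    p=vision.camera_params(cam); c=np.array(p["R"])@np.array(X)+np.array(p["t"])
    return c[0]/c[2]*p["fx"]+p["cx"], c[1]/c[2]*p["fy"]+p["cy"]
E
python3 - <<'E'
from h import *
ims=[]
for c in ("top","side"):
    im,d=vision.snapshot(c); np.savez(f"/tmp/{c}.npz",im=im,d=d)
    cv2.imwrite(f"pics/{c}0.png",im)
    for n in ["block","cradle","fixture","jaw_pad","lever_knob","pivot","clutch_head","filter_cover","tape_roll_2"]:
        print(c,n,[(round(r["confidence"],2),np.round(r["xyz"],3).tolist(), np.round(proj(c,r["xyz"])).tolist()) for r in vision.place_of(c,n)[:3]])
print(arm.get_obs())
E
```

```text
pics
top block [(0.89, [0.395, 0.268, -0.001], [257.0, 256.0]), (0.72, [0.561, 0.263, 0.004], [260.0, 215.0]), (0.64, [0.392, 0.694, -0.0], [150.0, 255.0])]
top cradle [(0.61, [0.452, -0.354, 0.072], [418.0, 243.0]), (0.51, [0.564, 0.26, -0.0], [260.0, 214.0])]
top fixture [(0.62, [0.523, -0.173, 0.002], [368.0, 226.0])]
top jaw_pad [(0.56, [0.52, -0.176, -0.006], [368.0, 227.0])]
top lever_knob [(0.68, [0.452, -0.354, 0.068], [418.0, 243.0])]
top pivot [(0.61, [0.511, -0.288, 0.068], [401.0, 227.0])]
top clutch_head [(0.63, [0.675, 0.161, 0.002], [285.0, 188.0])]
top filter_cover [(0.75, [0.738, 0.296, -0.004], [253.0, 173.0])]
top tape_roll_2 [(0.64, [0.651, 0.445, -0.001], [216.0, 193.0]), (0.4, [0.742, 0.298, 0.002], [252.0, 172.0])]
side block [(0.85, [0.394, 0.693, 0.001], [272.0, 324.0]), (0.7, [0.396, 0.27, 0.0], [315.0, 248.0]), (0.57, [0.56, 0.262, 0.011], [266.0, 236.0])]
side cradle [(0.67, [0.56, 0.261, -0.002], [266.0, 240.0])]
side fixture [(0.68, [0.524, -0.181, 0.001], [310.0, 199.0])]
side jaw_pad [(0.55, [0.522, -0.172, 0.001], [310.0, 199.0])]
side lever_knob [(0.
[... 392 characters left out ...]
]
{'time_s': 1.0, 'joint_positions': array([ 9.94859799e-01,  2.45076104e-01,  1.55779484e+00,  2.70039273e-05,
        1.33869099e+00, -1.74085151e-01]), 'dq': array([-0.00199019,  0.00116106, -0.00114698,  0.00075991,  0.00150309,
       -0.00163351]), 'effort': array([-9.79078650e-04, -4.29539359e+01, -3.26422369e+01, -3.76311764e-04,
        7.11998473e-04, -2.98388045e-05]), 'ee_pos': array([0.25421898, 0.59824361, 0.23130833]), 'tcp_rot': array([-6.60012924e-06,  1.99579525e-01,  9.79881632e-01,  1.91068363e-05]), 'wrist_force': array([ 0.78049907, -0.48231414, -0.94517471]), 'moment': array([ 0.01193168, -0.00565802, -0.05862369]), 'grip_force': 0.0, 'grip_width': 0.08552162869996002}
```

View pics/top0.png

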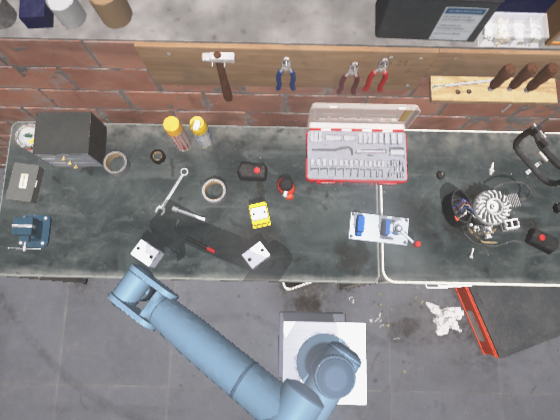

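```bash
python3 - <<'E'
from h import *
for c in("top","side"):
    f=np.load(f"/tmp/{c}.npz"); im=f["im"]; 
    cs=[]
    for X in [(0.53,0.26,0.03),(0.51,-0.21,0.03)]:
        u,v=map(int,proj(c,X)); a=im[max(0,v-55):v+55, max(0,u-70):u+70]
        cs.append(cv2.resize(a,(400,300),interpolation=cv2.INTER_CUBIC))
    cs=np.hstack(cs)
    if c=="top": A=cs
cv2.imwrite("pics/crop1.png",np.vstack([A,cs]))
def top(W,name,box,zr):
    m=(W[...,0]>box[0])&(W[...,0]<box[1])&(W[...,1]>box[2])&(W[...,1]<box[3])&(W[...,2]>zr[0])&(W[...,2]<zr[1])
    P=W[m][:, :]
    if len(P)<5: print(name,"few",len(P));return
    r=cv2.minAreaRect(P[:,:2].astype(np.float32)); print(name,len(P),"z",np.round(np.percentile(P[:,2],[5,50,95]),3),"rect",np.round(r[0],4),np.round(r[1],4),round(r[2],1))
for c in("top","side"):
    W=cloud(c,np.load(f"/tmp/{c}.npz")["d"])
    top(W,c+" cradleblock",(.48,.64,.18,.34),(.056,.09))
    top(W,c+" crad wall",(.48,.64,.18,.34),(.06,.066))
    top(W,c+" crad floor",(.48,.64,.18,.34),(.005,.012))
    top(W,c+" b2",(.33,.45,.2,.34),(.04,.1))
    top(W,c+" b3",(.33,.45,.63,.75),(.03,.1))
    top(W,c+" base",(.40,.65,-.45,-.05),(.008,.016))
    top(W,c+" knob",(.38,.5,-.42,-.32),(.07,.1))
E
```

```text
top cradleblock 322 z [0.058 0.067 0.074] rect [0.5592 0.2626] [0.0837 0.0647] 14.5
top crad wall 109 z [0.06  0.064 0.066] rect [0.5598 0.2625] [0.082  0.0632] 13.8
top crad floor 314 z [0.005 0.007 0.011] rect [0.5604 0.261 ] [0.1592 0.1592] 89.4
top b2 448 z [0.073 0.086 0.093] rect [0.3939 0.2687] [0.0711 0.0886] 37.7
top b3 507 z [0.044 0.085 0.093] rect [0.3945 0.6887] [0.0907 0.0707] 57.8
top base 928 z [0.008 0.011 0.015] rect [ 0.5245 -0.2505] [0.3966 0.2489] 89.4
top knob 36 z [0.074 0.087 0.095] rect [ 0.4481 -0.345 ] [0.022  0.0193] 25.9
side cradleblock 247 z [0.057 0.064 0.068] rect [0.5592 0.2695] [0.0807 0.0694] 13.0
side crad wall 123 z [0.06  0.063 0.066] rect [0.5592 0.2695] [0.0807 0.0694] 13.0
side crad floor 91 z [0.005 0.007 0.012] rect [0.5555 0.2842] [0.0909 0.0431] 18.1
side b2 681 z [0.043 0.073 0.086] rect [0.3948 0.2736] [0.0728 0.093 ] 36.8
side b3 1752 z [0.035 0.073 0.086] rect [0.3935 0.6925] [0.0926 0.0737] 58.4
side base 187 z [0.009 0.011 0.015] rect [ 0.5199 -0.2082] [0.2391 0.1112] 85.6
side knob 14 z [0.078 0.084 0.089] rect [ 0.4508 -0.3432] [0.0225 0.0179] 79.4
```

View pics/crop1.png

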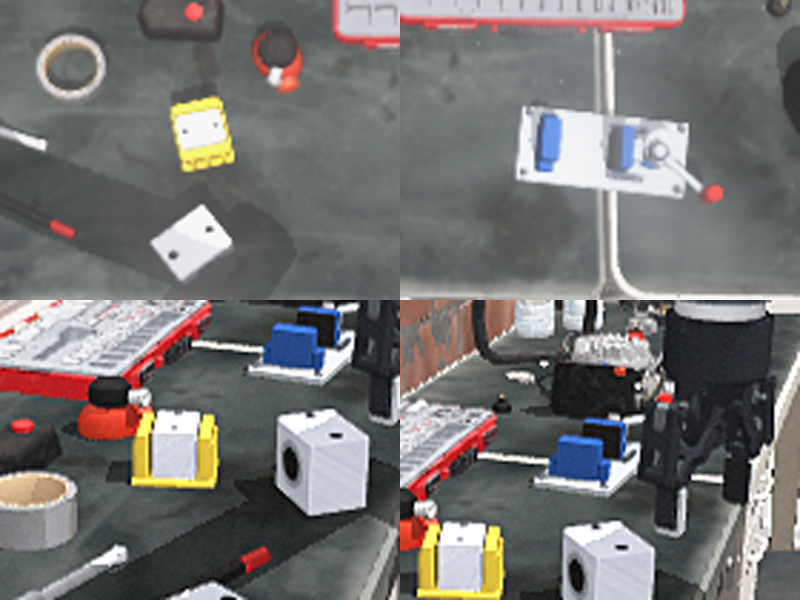

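The top view shows three possible blocks: in the cradle at (260,214), and two larger ones, about 85 mm high, on the bench at (257,256) and (148,253). The crop shows the small block between the yellow walls, with its top at about 67 mm (8 + 60), so I choose that one. The lever is close to free, with the knob at (418,243). Next I move above the cradle for a wrist view.

Emit:
arm_command(
  rows=[
    [0.77, -0.84, 0, 0.92],
    [0.77, -0.84, 0, 0.92],
    [0.77, -0.84, 0, 0.92],
    [0.77, -0.84, 0, 0.92],
    [0.77, -0.84, 0, 0.92],
    [0.77, -0.84, 0, 0.92],
    [0.77, -0.84, 0, 0.92],
    [0.77, -0.84, 0, 0.92],
    [0.77, -0.84, 0, 0.92],
    [0.72, -0.84, 0, 0.92],
    [0, 0, 0, 0],
    [0, 0, 0, 0],
  ],
  jaw=1,
)

```text
time_s: 2.5
ee_pos: [0.5599, 0.2625, 0.2312]
tcp_rot: [-0.0, -0.12, 0.993, 0.0]
wrist_force: [0.7, 0.1, -0.1]
grip_width: 0.0854
grip_force: 0.0
```

```bash
cat >> h.py <<'E'
def rect(W,name,c,r,zr):
    m=(np.hypot(W[...,0]-c[0],W[...,1]-c[1])<r)&(W[...,2]>zr[0])&(W[...,2]<zr[1])
    P=W[m]
    if len(P)<5: print(name,"few",len(P));return
    r=cv2.minAreaRect(P[:,:2].astype(np.float32)); print(name,len(P),"z",np.round(np.percentile(P[:,2],[5,50,95]),4),"rect",np.round(r[0],4),np.round(r[1],4),round(r[2],1))
    return P
def pose():
    o=arm.get_obs(); w,x,y,z=o["tcp_rot"]
    print("t",round(o["time_s"],2),"p",np.round(o["ee_pos"],4),"closing deg",round(np.degrees(np.arctan2(w*w-x*x+y*y-z*z,2*(x*y-w*z))),2),"F",np.round(o["wrist_force"],1),"w",round(o["grip_width"],4),round(o["grip_force"],1))
    return o
E
python3 - <<'E'
from h import *
pose()
im,d=vision.snapshot("wrist"); W=cloud("wrist",d); cv2.imwrite("pics/w1.png",im); np.savez("/tmp/w1.npz",im=im,d=d,W=W)
rect(W,"walls",(.56,.262),.08,(.058,.0655)); rect(W,"blocktop",(.56,.262),.03,(.0665,.075)); rect(W,"floor",(.56,.262),.06,(.005,.0105))
for n in ("block","cradle"): print(n,[(round(r["confidence"],2),np.round(r["xyz"],4).tolist()) for r in vision.place_of("wrist",n)[:3]])
E
```

```text
t 2.5 p [0.5599 0.2625 0.2312] closing deg 103.75 F [ 0.7  0.1 -0.1] w 0.0854 0.0
walls 2210 z [0.0608 0.0639 0.0652] rect [0.5598 0.2624] [0.08   0.0657] 14.1
blocktop 2930 z [0.0672 0.0683 0.0696] rect [0.5595 0.262 ] [0.0467 0.0598] 14.2
floor 359 z [0.006  0.0081 0.0096] rect [0.5543 0.2609] [0.0899 0.0739] 13.9
block [(0.96, [0.5601, 0.2674, 0.0157]), (0.67, [0.3911, 0.2677, -0.001])]
cradle []
```

View pics/w1.png

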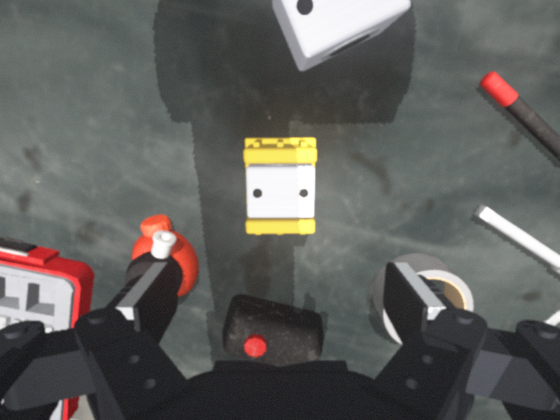

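The wrist picture shows the block at (281,190) between the yellow walls, with both of its y ends open and the gripper square to it. Measured top 68 mm, 47 x 60 mm seen, yaw 14.1°, which agrees with the text. I descend to grasp it.

Emit:
arm_command(
  rows=[
    [0, 0, -1, 0.08],
    [0, 0, -1, 0],
    [0, 0, -1, 0],
    [0, 0, -1, 0],
    [0, 0, -0.7, 0],
    [0, 0, -0.5, 0],
    [0, 0, -0.2, 0],
    [0, 0, 0, 0],
  ],
)

```text
time_s: 3.65
ee_pos: [0.5603, 0.2625, 0.0155]
tcp_rot: [0.0, -0.123, 0.992, 0.0]
wrist_force: [0.9, 0.4, -0.2]
grip_width: 0.085
grip_force: 0.0
```

Emit:
arm_command(
  rows=[
    [0, 0, 0, 0],
    [0, 0, 0, 0],
    [0, 0, 0, 0],
    [0, 0, 0, 0],
    [0, 0, 0, 0],
    [0, 0, 0, 0],
  ],
  jaw=-1,
)

```text
time_s: 4.4
ee_pos: [0.5614, 0.2627, 0.0169]
tcp_rot: [0.001, -0.123, 0.992, 0.0]
wrist_force: [-0.0, 1.6, 6.7]
grip_width: 0.0614
grip_force: 66.5
```

Emit:
arm_command(
  rows=[
    [0, 0, 0.2, 0],
    [0, 0, 0.5, 0],
    [0, 0, 1, 0],
    [0, 0, 1, 0],
    [0, 0, 0.3, 0],
    [-0.25, -0.87, 0, -0.81],
    [-0.25, -0.87, 0, -0.81],
    [-0.25, -0.87, 0, -0.81],
    [-0.25, -0.87, 0, -0.81],
    [-0.25, -0.87, 0, -0.81],
    [-0.25, -0.87, 0, -0.81],
    [0, 0, -0.8, 0],
    [0, 0, -1, 0],
    [0, 0, -0.8, 0],
    [0, 0, -0.25, 0],
    [0, 0, -0.1, 0],
    [0, 0, -0.1, 0],
    [0, 0, -0.05, 0],
    [0, 0, 0, 0],
  ],
)

```text
time_s: 6.78
ee_pos: [0.5006, 0.0534, 0.0118]
tcp_rot: [0.0, 0.047, 0.999, -0.0]
wrist_force: [-0.1, 0.2, -2.2]
grip_width: 0.0616
grip_force: 71.3
```

```bash
python3 - <<'E'
from h import *
pose()
im,d=vision.snapshot("side"); W=cloud("side",d)
m=(abs(W[...,0]-.5)<.06)&(abs(W[...,1]-.054)<.06); 
r,c=np.where(m); a=im[max(r.min()-20,0):r.max()+20,max(0,c.min()-20):c.max()+20]
cv2.imwrite("pics/s1.png",cv2.resize(a,None,fx=4,fy=4))
E
```

```text
t 6.78 p [0.5006 0.0534 0.0118] closing deg 84.66 F [-0.1  0.2 -2.2] w 0.0616 71.3
```

Emit:
arm_command(
  rows=[
    [0, 0, -0.04, 0],
    [0, 0, -0.03, 0],
    [0, 0, 0, 0],
  ],
)

```text
time_s: 7.2
ee_pos: [0.5003, 0.0535, 0.009]
tcp_rot: [-0.0, 0.047, 0.999, -0.0]
wrist_force: [-2.4, -0.5, 4.1]
grip_width: 0.0618
grip_force: 72.0
```

Emit:
arm_command(
  rows=[
    [0, 0, 0, 0],
    [0, 0, 0, 0],
    [0, 0, 0.5, 0],
    [0, 0, 1, 0],
    [0, 0, 1, 0],
    [0, 0, 1, -1],
    [0, 0, 1, -1],
    [0, 0, 1, -1],
    [0.05, -0.75, 0, -1],
    [0.05, -0.75, 0, -1],
    [0.05, -0.75, 0, -1],
    [0.05, -0.75, 0, -1],
    [0.05, -0.75, 0, -1],
    [0.05, -0.75, 0, -1],
    [0.05, -0.75, 0, -1],
    [0.05, -0.75, 0, -1],
    [0, 0, 0, -1],
    [0, 0, 0, -1],
    [0, 0, 0, -1],
    [0, 0, 0, -1],
  ],
  jaw=1,
)

```text
time_s: 9.7
ee_pos: [0.5163, -0.1866, 0.2284]
tcp_rot: [0.0, 0.541, 0.841, 0.0]
wrist_force: [-0.4, 0.5, -0.9]
grip_width: 0.0849
grip_force: 0.0
```

Emit:
arm_command(
  rows=[
    [0, 0, 0, -1],
    [0, 0, 0, -1],
    [0, 0, 0, -1],
    [0, 0, 0, -1],
    [0, 0, 0, -1],
    [0, 0, 0, -1],
    [0, 0, 0, -1],
    [0, 0, 0, -0.5],
    [0, 0, 0, 0],
    [0, 0, 0, 0],
  ],
)

```text
time_s: 10.95
ee_pos: [0.5162, -0.1866, 0.2285]
tcp_rot: [0.0, 0.739, 0.674, -0.0]
wrist_force: [-0.8, 0.2, -0.0]
grip_width: 0.0854
grip_force: 0.0
```

```bash
python3 - <<'E'
from h import *
pose()
im,d=vision.snapshot("wrist"); W=cloud("wrist",d); cv2.imwrite("pics/w2.png",im); np.savez("/tmp/w2.npz",im=im,d=d,W=W)
c=(.522,-.2)
rect(W,"base",(.52,-.21),.14,(.009,.015)); P=rect(W,"fixedjaw",(.523,-.12),.05,(.064,.078)); rect(W,"pad",(.52,-.215),.04,(.06,.078));rect(W,"knob",(.454,-.35),.03,(.08,.1))
rect(W,"block",(.5,.054),.06,(.05,.07))
for n in ("fixture","jaw_pad","lever_knob","pivot","block"): print(n,[(round(r["confidence"],2),np.round(r["xyz"],4).tolist(),np.round(proj("wrist",r["xyz"])).tolist()) for r in vision.place_of("wrist",n)[:3]])
E
```

```text
t 10.95 p [ 0.5162 -0.1866  0.2285] closing deg -5.31 F [-0.8  0.2 -0. ] w 0.0854 0.0
base 13281 z [0.0111 0.0125 0.0137] rect [ 0.5191 -0.2159] [0.2354 0.1102] 84.4
fixedjaw 2143 z [0.0685 0.0702 0.0715] rect [ 0.5268 -0.1343] [0.0251 0.0598] 84.7
pad 1733 z [0.0649 0.0697 0.0714] rect [ 0.5172 -0.2329] [0.0253 0.0592] 84.7
knob 193 z [0.0808 0.085  0.0894] rect [ 0.4526 -0.3407] [0.0095 0.0229] 78.7
block few 0
fixture [(0.59, [0.5196, -0.1783, 0.0005], [282.0, 171.0]), (0.33, [0.5144, -0.2809, 0.0672], [287.0, 286.0])]
jaw_pad []
lever_knob [(0.64, [0.448, -0.3486, 0.0716], [228.0, 354.0])]
pivot [(0.65, [0.5142, -0.2833, 0.0667], [287.0, 288.0])]
block []
```

View pics/w2.png

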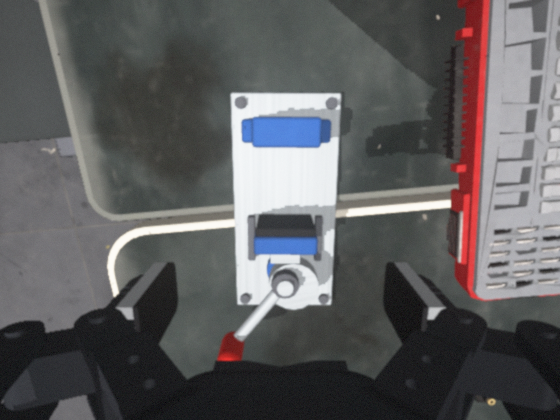

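The wrist view shows a free gap between the fixed jaw's face (row 147) and the black pad (row 216). By depth that is about 73 mm, so the lever is near 0.3 rad and nothing is in the way. The pivot is at (287,288), the knob at (228,350). Fixture origin ≈ (0.5226, -0.1786), yaw -5.4°. Back to the block for the regrasp.

Emit:
arm_command(
  rows=[
    [-0.05, 0.75, 0, 0],
    [-0.05, 0.75, 0, 0],
    [-0.05, 0.75, 0, 0],
    [-0.05, 0.75, 0, 0],
    [-0.05, 0.75, 0, 0],
    [-0.05, 0.75, 0, 0],
    [-0.05, 0.75, 0, 0],
    [-0.05, 0.75, 0, 0],
    [0, 0, 0, 0],
    [0, 0, 0, 0],
  ],
)

```text
time_s: 12.5
ee_pos: [0.5003, 0.053, 0.2285]
tcp_rot: [0.0, 0.739, 0.673, -0.0]
wrist_force: [0.1, -0.8, 0.8]
grip_width: 0.0851
grip_force: 0.0
```

```bash
python3 - <<'E'
from h import *
pose()
im,d=vision.snapshot("wrist"); W=cloud("wrist",d)
rect(W,"block",(.5,.054),.06,(.05,.07))
E
```

```text
t 12.5 p [0.5003 0.053  0.2285] closing deg -5.34 F [ 0.1 -0.8  0.8] w 0.0851 0.0
block 3435 z [0.0586 0.0603 0.0616] rect [0.5002 0.053 ] [0.0618 0.048 ] 84.5
```

Emit:
arm_command(
  rows=[
    [0, 0, -1, 0],
    [0, 0, -1, 0],
    [0, 0, -1, 0],
    [0, 0, -1, 0],
    [0, 0, -0.7, 0],
    [0, 0, -0.5, 0],
    [0, 0, -0.21, 0],
    [0, 0, 0, 0],
  ],
)

```text
time_s: 13.55
ee_pos: [0.5002, 0.0529, 0.012]
tcp_rot: [-0.0, 0.74, 0.673, -0.0]
wrist_force: [-1.1, -1.1, 0.7]
grip_width: 0.0852
grip_force: 0.0
```

Emit:
arm_command(
  rows=[
    [0, 0, 0, 0],
    [0, 0, 0, 0],
    [0, 0, 0, 0],
    [0, 0, 0, 0],
    [0, 0, 0, 0],
    [0, 0, 0, 0],
    [0, 0, 0, 0],
  ],
  jaw=-1,
)

```text
time_s: 14.42
ee_pos: [0.501, 0.0534, 0.0131]
tcp_rot: [0.001, 0.739, 0.673, 0.0]
wrist_force: [-1.4, -0.1, 7.1]
grip_width: 0.0473
grip_force: 63.2
```

Emit:
arm_command(
  rows=[
    [0, 0, 0.2, 0],
    [0, 0, 0.5, 0],
    [0, 0, 1, 0],
    [0, 0, 1, 0],
    [0, 0, 0.3, 0],
    [0.07, -0.74, 0, 0],
    [0.07, -0.74, 0, 0],
    [0.07, -0.74, 0, 0],
    [0.07, -0.74, 0, 0],
    [0.07, -0.74, 0, 0],
    [0.07, -0.74, 0, 0],
    [0.07, -0.74, 0, 0],
    [0.06, -0.74, 0, 0],
    [0, 0, 0, 0],
    [0, 0, -0.3, 0],
    [0, 0, 0, 0],
  ],
)

```text
time_s: 16.42
ee_pos: [0.5207, -0.1816, 0.1176]
tcp_rot: [-0.002, 0.739, 0.674, -0.001]
wrist_force: [-0.4, -0.3, -3.1]
grip_width: 0.0475
grip_force: 62.6
```

```bash
python3 - <<'E'
from h import *
pose()
im,d=vision.snapshot("wrist"); W=cloud("wrist",d)
rect(W,"blocktop",(.522,-.184),.06,(.12,.19)); rect(W,"pad",(.517,-.233),.04,(.06,.078)); rect(W,"fj",(.527,-.135),.04,(.06,.078))
cv2.imwrite("pics/w3.png",im)
E
```

```text
t 16.43 p [ 0.5207 -0.1816  0.1176] closing deg -5.29 F [-0.4 -0.3 -3.1] w 0.0475 62.6
blocktop 42745 z [0.1427 0.1664 0.1871] rect [ 0.523  -0.1733] [0.0448 0.1171] 84.3
pad few 0
fj 5141 z [0.0694 0.0711 0.0723] rect [ 0.5275 -0.1349] [0.026  0.0601] 84.7
```

View pics/w3.png

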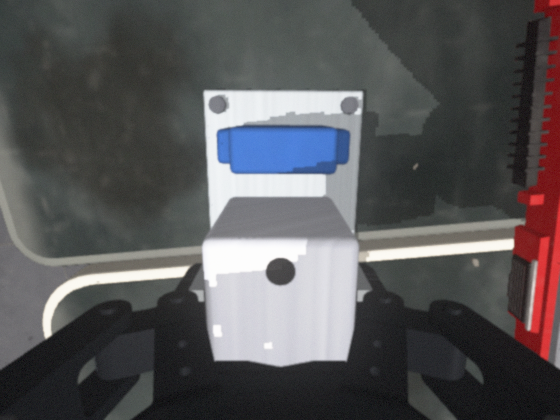

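The wrist view shows the block held upright, square to the base, with its near end (row 197) clear of the fixed jaw (row 173). I nudge it by (+1.2, -2.5) mm and lower it.

Emit:
arm_command(
  rows=[
    [0.03, -0.06, 0, 0],
    [0, 0, -0.7, 0],
    [0, 0, -0.8, 0],
    [0, 0, -0.5, 0],
    [0, 0, -0.2, 0],
    [0, 0, 0, 0],
    [0, 0, 0, 0],
  ],
)

```text
time_s: 17.35
ee_pos: [0.5243, -0.1863, 0.0333]
tcp_rot: [0.001, 0.739, 0.673, 0.0]
wrist_force: [0.4, -1.3, -3.6]
grip_width: 0.0476
grip_force: 62.6
```

Emit:
arm_command(
  rows=[
    [-0.03, 0.04, -0.1, 0],
    [0, 0, -0.05, 0],
    [0, 0, -0.03, 0],
    [0, 0, 0, 0],
  ],
)

```text
time_s: 17.85
ee_pos: [0.5222, -0.1841, 0.0251]
tcp_rot: [-0.0, 0.739, 0.673, -0.0]
wrist_force: [-1.2, 1.5, 0.6]
grip_width: 0.0472
grip_force: 62.8
```

Emit:
arm_command(
  rows=[
    [0, 0, -0.03, 0],
    [0, 0, 0, 0],
  ],
)

```text
time_s: 18.1
ee_pos: [0.5222, -0.1841, 0.0251]
tcp_rot: [-0.001, 0.739, 0.673, -0.0]
wrist_force: [-7.8, 4.5, 10.3]
grip_width: 0.0474
grip_force: 64.1
```

Emit:
arm_command(
  rows=[
    [0, 0, 0, 0],
    [0, 0, 0, 0],
    [0, 0, 0, 0],
    [0, 0, 0.3, 0],
    [0, 0, 0.6, 0],
    [0, 0, 1, 0],
    [0, 0, 1, 0],
    [0, 0, 1, 0],
    [0, 0, 1, 0],
    [0, 0, 0.3, 0],
    [0, 0, 0, 0],
  ],
  jaw=1,
)

```text
time_s: 19.48
ee_pos: [0.5224, -0.1842, 0.2323]
tcp_rot: [0.001, 0.739, 0.673, 0.0]
wrist_force: [-0.7, -0.5, -1.2]
grip_width: 0.0855
grip_force: 0.0
```

```bash
python3 - <<'E'
from h import *
pose()
im,d=vision.snapshot("wrist"); W=cloud("wrist",d); cv2.imwrite("pics/w4.png",im)
P=rect(W,"top",(.522,-.184),.11,(.066,.0735))
for X in (im,): pass
r=vision.outline_of("wrist","block")
if r:
    m=r[0]["region"]; Q=W[m]; Q=Q[(Q[:,2]>.0705)&(Q[:,2]<.08)]; print(r[0]["confidence"],len(Q),np.nanmedian(Q[:,2]),cv2.minAreaRect(Q[:,:2].astype(np.float32)))
m=r[0]["region"]; Q=W[m]; q=Q[np.isfinite(Q[:,0])&(Q[:,2]>.06)]; A=np.c_[q[:,:2],np.ones(len(q))]; print("tilt",np.linalg.lstsq(A,q[:,2],rcond=None)[0])
for n in ("lever_knob",): print(n,[(round(r["confidence"],2),np.round(r["xyz"],4).tolist()) for r in vision.place_of("wrist",n)[:3]])
E
```

```text
t 19.48 p [ 0.5224 -0.1842  0.2323] closing deg -5.34 F [-0.7 -0.5 -1.2] w 0.0855 0.0
top 7108 z [0.067  0.0697 0.0718] rect [ 0.5191 -0.2052] [0.1677 0.0598] 84.6
0.91 2403 0.07119217809460895 ((0.5220375061035156, -0.18342216312885284), (0.059692539274692535, 0.04593317210674286), 84.35063171386719)
tilt [-0.01064309 -0.00991054  0.07447767]
lever_knob [(0.57, [0.4508, -0.3521, 0.0735])]
```

View pics/w4.png

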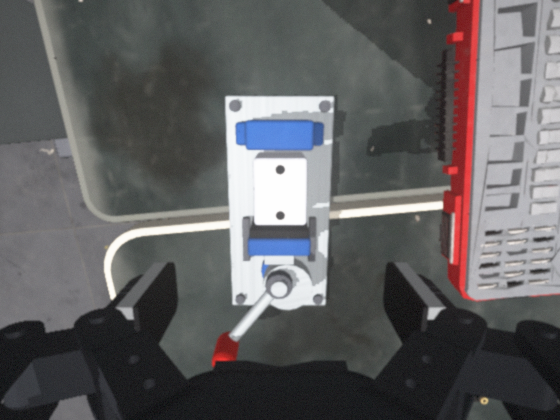

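The view shows the block standing level at (280,188) between the jaws, centred on the base, with the lever unmoved. Next, over the knob.

Emit:
arm_command(
  rows=[
    [-0.18, -0.42, 0, -0.92],
    [-0.18, -0.42, 0, -0.92],
    [-0.18, -0.42, 0, -0.92],
    [-0.18, -0.42, 0, -0.92],
    [-0.18, -0.42, 0, -0.92],
    [-0.18, -0.42, 0, -0.92],
    [-0.18, -0.42, 0, -0.92],
    [-0.18, -0.42, 0, -0.92],
    [-0.18, -0.42, 0, -0.92],
    [-0.15, -0.4, 0, -0.92],
    [0, 0, 0, 0],
    [0, 0, 0, 0],
  ],
)

```text
time_s: 21.12
ee_pos: [0.4514, -0.3511, 0.2316]
tcp_rot: [-0.0, 0.914, 0.406, 0.0]
wrist_force: [0.1, -1.0, 0.5]
grip_width: 0.0852
grip_force: 0.0
```

```bash
python3 - <<'E'
from h import *
pose()
im,d=vision.snapshot("wrist"); W=cloud("wrist",d)
P=rect(W,"knob",(.452,-.351),.025,(.083,.1)); 
for z in (.02,.03,.04,.05,.06,.07): rect(W,f"rod{z}",(.482,-.317),.02,(z,z+.01))
rect(W,"pivottop",(.5127,-.2831),.02,(.05,.1))
for n in ("lever_knob","pivot"): print(n,[(round(r["confidence"],2),np.round(r["xyz"],4).tolist()) for r in vision.place_of("wrist",n)[:3]])
E
```

```text
t 21.12 p [ 0.4514 -0.3511  0.2316] closing deg -42.13 F [ 0.1 -1.   0.5] w 0.0852 0.0
knob 553 z [0.0841 0.0891 0.0908] rect [ 0.451  -0.3485] [0.0223 0.0225] 48.4
rod0.02 few 0
rod0.03 few 0
rod0.04 few 0
rod0.05 397 z [0.0556 0.0587 0.0599] rect [ 0.4815 -0.3165] [0.0389 0.0118] 47.6
rod0.06 193 z [0.0601 0.0606 0.0616] rect [ 0.4811 -0.3164] [0.0393 0.0072] 47.6
rod0.07 few 0
pivottop 1285 z [0.0503 0.062  0.067 ] rect [ 0.5147 -0.2845] [0.0395 0.0338] 48.8
lever_knob [(0.88, [0.4514, -0.351, 0.073])]
pivot [(0.93, [0.512, -0.283, 0.0672])]
```

Emit:
arm_command(
  rows=[
    [0, 0, -1, 0],
    [0, 0.03, -1, 0],
    [0, 0, -1, 0],
    [0, 0, -0.8, 0],
    [0, 0, -0.5, 0],
    [0, 0, -0.24, 0],
    [0, 0, 0, 0],
  ],
)

```text
time_s: 22.15
ee_pos: [0.4516, -0.3502, 0.0503]
tcp_rot: [0.0, 0.914, 0.406, 0.0]
wrist_force: [-0.1, 0.2, 1.3]
grip_width: 0.085
grip_force: 0.0
```

Emit:
arm_command(
  rows=[
    [0, 0, 0, 0],
    [0, 0, 0, 0],
    [0, 0, 0, 0],
    [0, 0, 0, 0],
  ],
  jaw=-0.3,
)

```text
time_s: 22.65
ee_pos: [0.4515, -0.3503, 0.0504]
tcp_rot: [0.0, 0.914, 0.406, 0.0]
wrist_force: [0.1, 0.1, 0.1]
grip_width: 0.0298
grip_force: 0.0
```

```bash
python3 - <<'E'
import numpy as np
from h import pose
pose()
p=np.array([.5127,-.2835]);a=np.radians(np.arange(-132.4,-30,4))
X=p+.09*np.c_[np.cos(a),np.sin(a)]
print(np.round(X[[0,10,20,23]],4)); print(np.round(np.diff(X,axis=0)/.04,3).tolist())
E
```

```text
t 22.65 p [ 0.4515 -0.3503  0.0504] closing deg -42.14 F [0.1 0.1 0.1] w 0.0298 0.0
[[ 0.452  -0.35  ]
 [ 0.5089 -0.3734]
 [ 0.5676 -0.3548]
 [ 0.5812 -0.3418]]
[[0.12, -0.102], [0.126, -0.093], [0.133, -0.084], [0.138, -0.075], [0.143, -0.065], [0.147, -0.055], [0.151, -0.044], [0.153, -0.034], [0.155, -0.023], [0.157, -0.012], [0.157, -0.001], [0.157, 0.01], [0.156, 0.021], [0.154, 0.032], [0.151, 0.042], [0.148, 0.053], [0.144, 0.063], [0.139, 0.073], [0.134, 0.082], [0.128, 0.091], [0.121, 0.1], [0.114, 0.108], [0.106, 0.116], [0.098, 0.123], [0.089, 0.13]]
```

Emit:
arm_command(
  rows=[
    [0.12, -0.1, 0, 1],
    [0.13, -0.09, 0, 1],
    [0.13, -0.09, 0, 1],
    [0.14, -0.07, 0, 1],
    [0.14, -0.07, 0, 1],
    [0.15, -0.05, 0, 1],
    [0.15, -0.05, 0, 1],
    [0.15, -0.03, 0, 1],
    [0.16, -0.02, 0, 1],
    [0.16, -0.01, 0, 1],
    [0.16, 0, 0, 1],
    [0, 0, 0, 0],
  ],
)

```text
time_s: 24.15
ee_pos: [0.5148, -0.3732, 0.0498]
tcp_rot: [-0.0, 0.696, 0.718, -0.0]
wrist_force: [-2.6, 0.5, 1.0]
grip_width: 0.0298
grip_force: 0.8
```

Emit:
arm_command(
  rows=[
    [0.16, 0.01, 0, 1],
    [0.16, 0.02, 0, 1],
    [0.15, 0.03, 0, 1],
    [0.15, 0.04, 0, 1],
    [0.15, 0.05, 0, 1],
    [0.14, 0.06, 0, 1],
    [0.14, 0.07, 0, 1],
    [0.13, 0.08, 0, 1],
    [0.13, 0.09, 0, 1],
    [0, 0, 0, 0],
  ],
)

```text
time_s: 25.4
ee_pos: [0.567, -0.3551, 0.0498]
tcp_rot: [-0.0, 0.44, 0.898, 0.0]
wrist_force: [-2.0, -0.5, -1.0]
grip_width: 0.0299
grip_force: 0.8
```

```bash
python3 - <<'E'
from h import *
o=pose(); d=o["ee_pos"][:2]-np.array([.5127,-.2835]); print(np.hypot(*d),np.degrees(np.arctan2(d[1],d[0])))
E
```

```text
t 25.4 p [ 0.567  -0.3551  0.0498] closing deg 37.77 F [-2.  -0.5 -1. ] w 0.0299 0.8
0.08990032162963574 -52.837380787981296
```

Emit:
arm_command(
  rows=[
    [0.12, 0.1, 0, 1],
    [0.11, 0.11, 0, 1],
    [0, 0, 0, 0],
    [0, 0, 0, 0],
  ],
)

```text
time_s: 25.9
ee_pos: [0.5762, -0.3471, 0.0498]
tcp_rot: [-0.0, 0.377, 0.926, 0.0]
wrist_force: [-2.4, -1.7, -2.1]
grip_width: 0.0302
grip_force: 1.5
```

Emit:
arm_command(
  rows=[
    [0.05, 0.06, 0, 0.5],
    [0, 0, 0, 0],
  ],
)

```text
time_s: 26.15
ee_pos: [0.578, -0.3451, 0.0498]
tcp_rot: [-0.0, 0.359, 0.933, -0.001]
wrist_force: [-4.5, -3.8, -2.5]
grip_width: 0.0296
grip_force: 3.0
```

Emit:
arm_command(
  rows=[
    [0.05, 0.06, 0, 0.5],
    [0.05, 0.06, 0, 0.5],
    [0, 0, 0, 0],
  ],
)

```text
time_s: 26.52
ee_pos: [0.5775, -0.3441, 0.0496]
tcp_rot: [-0.004, 0.326, 0.945, -0.004]
wrist_force: [-21.1, -15.3, 1.6]
grip_width: 0.0297
grip_force: 12.7
```

```bash
python3 - <<'E'
from h import *
o=pose(); d=o["ee_pos"][:2]-np.array([.5127,-.2835]); print(np.hypot(*d),np.degrees(np.arctan2(d[1],d[0])))
E
```

```text
t 26.52 p [ 0.5775 -0.3441  0.0496] closing deg 51.89 F [-21.1 -15.3   1.6] w 0.0297 12.7
0.08873761921669894 -43.05515390691988
```

Emit:
arm_command(
  rows=[
    [-0.05, -0.06, 0, -0.5],
    [-0.04, -0.05, 0, -0.5],
    [0, 0, 0, 0],
  ],
)

```text
time_s: 26.9
ee_pos: [0.578, -0.3451, 0.0498]
tcp_rot: [-0.001, 0.36, 0.933, -0.001]
wrist_force: [-6.3, -5.0, -1.9]
grip_width: 0.03
grip_force: 4.0
```

Emit:
arm_command(
  rows=[
    [0, 0, 0, 0],
    [0, 0, 0, 0],
    [0, 0, 0, 0],
    [0, 0, 0.5, 0],
    [0, 0, 1, 0],
    [0, 0, 1, 0],
    [0, 0, 1, 0],
    [0, 0, 1, 0],
    [-0.5, 0.6, 0.3, 0],
    [-0.5, 0.6, 0, 0],
    [-0.3, 0.6, 0, 0],
    [0, 0, 0, 0],
  ],
  jaw=0.6,
)

```text
time_s: 28.4
ee_pos: [0.527, -0.2711, 0.2439]
tcp_rot: [0.001, 0.359, 0.933, -0.0]
wrist_force: [0.4, 0.0, 0.1]
grip_width: 0.0682
grip_force: 0.0
```

```bash
python3 - <<'E'
from h import *
pose()
im,d=vision.snapshot("wrist"); W=cloud("wrist",d); cv2.imwrite("pics/w5.png",im)
r=vision.outline_of("wrist","block")
if r:
    Q=W[r[0]["region"]]; Q=Q[(Q[:,2]>.0695)&(Q[:,2]<.08)]; b=cv2.minAreaRect(Q[:,:2].astype(np.float32)); print(b, np.nanmedian(Q[:,2]))
    e=np.array(b[0])-[.5226,-.1786]; a=np.radians(84.6); print("fixture x,y",e@[np.sin(a),-np.cos(a)],e@[np.cos(a),np.sin(a)])
rect(W,"knob",(.577,-.347),.03,(.083,.1)); rect(W,"jaw",(.518,-.22),.028,(.06,.0695))
print([(round(r["confidence"],2),np.round(r["xyz"],4).tolist()) for r in vision.place_of("wrist","lever_knob")[:2]])
E
```

```text
t 28.4 p [ 0.527  -0.2711  0.2439] closing deg 47.94 F [0.4 0.  0.1] w 0.0682 0.0
((0.5234856605529785, -0.17918071150779724), (0.062362298369407654, 0.04769878461956978), 84.38969421386719) 0.07208261065627589
fixture x,y 0.0009363797406182365 -0.0004947862687566742
knob 415 z [0.0839 0.0889 0.0907] rect [ 0.5744 -0.3469] [0.0225 0.0207] 42.8
jaw 684 z [0.0669 0.0686 0.0694] rect [ 0.5175 -0.2213] [0.0293 0.0554] 76.6
[(0.72, [0.5759, -0.3527, 0.0717])]
```

View pics/w5.png

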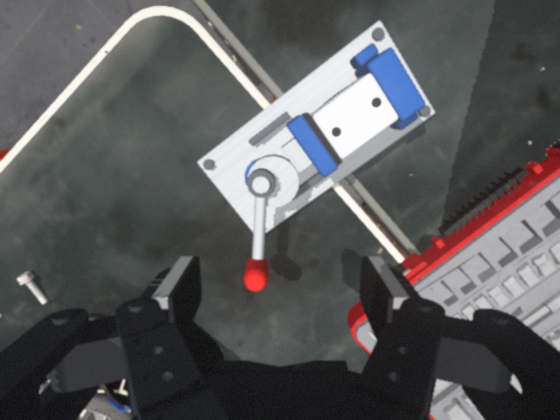

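The view shows the block gripped flat between the jaws at (355,115), at fixture x ≈ +1 mm and y ≈ -0.5 mm. The lever is at its back stop, with the knob at (256,275), and the arm is clear.

```bash
python3 -c "
from cell import job
print(job.finish_job())"
```

```text
the job is handed in; nothing more can be done
None
```

The block is clamped upright and flat in the fixture, measured about 0.5 mm off centre across the jaws, with the lever at its back stop; I handed the job in at about 28 s, got no verdict back, and did not measure the pad force directly.

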